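Put the games corner away

ROBOT

A 6-joint arm with a two-finger parallel gripper is mounted at the origin on the work surface. World frame = base frame: x ahead of the robot, y to its left, z up, the work surface at z = 0. Lengths are in m, angles in rad, forces in N, time in s.
With the tool pointing down it reaches from about 0.325 to 0.9 m from the base axis. Payload 6.1 kg.
Tool frame: the origin (TCP) lies between the finger pads; the fingertips stand 19 mm ahead of it and the grasp point (between the pads) is the TCP (robot.tip_extent is the distance from the TCP to the fingertips, in m); z points along the fingers, y is the line along which they close (so a half turn about z gives the same grasp; the last joint's range is limited). The gripper opens to 85 mm and grips with 20 to 120 N. Pads are 22 mm wide; open, the fingers measure 114 mm over their backs; the gripper's body (76 mm by 85 mm) begins 54 mm behind the grasp point. The pads swing forward as they close: fully open they stand 13 mm farther back than shut.
Start: joints at [-1.391, 0.22, 1.526, -0, 1.395, -0.126], TCP at [0.188, -0.596, 0.25] pointing down, gripper open.
Joint ranges: [-2.98, 2.98], [-0.91, 2.08], [0.09, 2.57], [-1.24, 4.39], [0.2, 2.65], [-2.68, 2.68]. Speed limits (rad/s): [2.57, 2.57, 3.01, 3.14, 3.14, 3.14].

INTERFACE

Orientations are given as a unit quaternion [x, y, z, w].
In Python, from bench import robot, capture gives the robot as it stands. The module is installed in compiled form; this text tells all that it offers. Calls block until the motion is done:
- robot.goto(position, orientation): joint-space move of the TCP to a pose.
- robot.move_l(position, frame=None, v=0.15, threshold=None): straight line of the TCP; frame=None keeps the orientation; v is the mean speed in m/s. With threshold (N) it stops when the force on the tool has changed by that much, and returns True; else False.
- robot.movej(angles): joint-space move.
- robot.open_gripper() and robot.grab(effort=None): open the fingers fully, or close them until they stop; effort is the grip in N (None keeps the last).
- robot.sleep(seconds).
- robot.solve_ik(position, orientation): joint angles nearest the present ones, or None.
- robot.get_state(): the state.
- capture(name): name is "scene" or "side" or "wrist"; returns a dict with "color" (400x640x3 uint8, red, green, blue), "vertical_fov" (degrees; the focal length in pixels is half the picture's height over the tangent of half this angle, whatever the lens; pixels are square), "cx", "cy" (the principal point, pixels), "world_to_cam" (4x4, takes a point from world to camera coordinates); the wrist camera has in their place "tool_from_camera" (4x4, takes a point from camera to tool coordinates, whose origin is the TCP and whose axes are the flange's). Camera axes: x right, y up, looking along -z (the intrinsics and any distortion apply to the point x, -y, -z); pixel columns grow to the right and rows downward; lengths in m; the calibration is good to about 2 mm. A picture is of the moment at which its call begins: read the wrist's pose just before it. There is no depth.
A pose or a line that the arm cannot do raises robot.Unreachable and nothing moves.
- robot.hand_in(): hands the job in; it is judged then, once.
The state is a dict: "time": time; "q": joint angles; "joint_vel": joint speeds; "joint_efforts": joint torques, N m; "ee_pos": TCP position; "orientation": TCP orientation; "force": force on the tool from outside, world axes, zero at the start; "ft_torque": the same for the moment, N m; "width": opening from 0.0 (shut) to 1.0 (fully open); "grasp_force": force on a finger pad.
Only numpy, scipy, OpenCV 4.12 (cv2) and the standard library are available. Lean on these libraries where they do the work, as an engineer would, in place of code of your own. Each camera call takes 0.05 s, during which the arm holds its last target. There are 200 camera calls.

TASK

Put the games away: open the flap of the aluminium box, take every ribbed red cartridge out of the steel tray and lay it in the box, and shut the flap fully again. Drape both headphones over the steel bar so that each hangs upright by its arch, one cup on either side. Leave the other odds and ends in the tray, and the tumbler, controller and remote where they are.

Things in the scene. Friction and masses are not known exactly. Their poses are not given: they have to be found in the camera images.
- cart1: red plastic game cartridge lying flat: body 50 x 36 x 14 mm with a raised grip rib on top, 30 mm long (along x), 12 mm wide (along y), 14 mm high, 28 mm in all; origin at the centre of its underside. Two to four of the four are present at a start, lying in the tray
- cart2: red plastic game cartridge lying flat: body 50 x 36 x 14 mm with a raised grip rib on top, 30 mm long (along x), 12 mm wide (along y), 14 mm high, 28 mm in all; origin at the centre of its underside. Two to four of the four are present at a start, lying in the tray
- cart3: red plastic game cartridge lying flat: body 50 x 36 x 14 mm with a raised grip rib on top, 30 mm long (along x), 12 mm wide (along y), 14 mm high, 28 mm in all; origin at the centre of its underside. Two to four of the four are present at a start, lying in the tray
- cart4: red plastic game cartridge lying flat: body 50 x 36 x 14 mm with a raised grip rib on top, 30 mm long (along x), 12 mm wide (along y), 14 mm high, 28 mm in all; origin at the centre of its underside. Two to four of the four are present at a start, lying in the tray
- phones1: rigid black headphones standing on their two ear cups, arch up: 150 mm across (x), 55 deep (y), 135 tall; origin at the centre of the underside, midway between the cups. Cups 55 mm high, 94 mm apart. The arch's crown is a level pad 44 mm long (x), 28 wide (y), 24 thick, 111 to 135 mm above the origin; grip it across its width, fingertips above its underside
- phones2: rigid black headphones standing on their two ear cups, arch up: 150 mm across (x), 55 deep (y), 135 tall; origin at the centre of the underside, midway between the cups. Cups 55 mm high, 94 mm apart. The arch's crown is a level pad 44 mm long (x), 28 wide (y), 24 thick, 111 to 135 mm above the origin; grip it across its width, fingertips above its underside
- phones1_crown (a point): centre of the underside of the crown of phones1: the place that rests on the bar
- phones2_crown (a point): centre of the underside of the crown of phones2: the place that rests on the bar
- bar: fixed level steel bar on two posts; bar 14 mm thick and 280 mm long, along this body's y axis, its axis 145 mm above the cabinet top; origin on the cabinet top below its middle
- bar_mid (a point): middle of the bar, on its axis (same axes as the bar's body)
- tray: fixed stainless steel tray, 215 x 215 mm, rim 18 mm high, walls and floor 4 mm; origin at the centre of its underside
- case: small fixed aluminium box, 135 mm (x) by 205 mm (y), 60 mm high, walls 4 mm and floor 4 mm; origin at the centre of its underside. The flap lid is hinged along the rim on its +x side, away from the robot
- flap (a joint): angle of the flap lid in rad: 0 shut, growing as the near edge swings up and over, up to 1.9; its stiff hinge holds it where it is left
- flap_handle (a point): grip point of the flap's small knob, near the edge away from the hinge, standing 35 mm off the flap's upper face
- flap_hinge (a point): middle of the flap's hinge line (which runs along the box's y axis)
- flat_case: bystander in the tray: plain flat red card case 50 x 36 x 13 mm without a rib; origin under its centre
- puck: bystander in the tray: round black charging puck, 40 mm across, 13 mm high; origin under its centre
- adapter: bystander in the tray: narrow red adapter block 46 x 22 x 16 mm with a steel plug, no rib; origin under its centre
- tumbler: bystander: glass tumbler turned upside down, 72 mm across at the foot, 105 mm tall; origin under its centre
- controller: bystander: matte black game controller, about 90 x 150 x 32 mm; origin under its centre
- remote: bystander: grey remote control 42 x 150 x 18 mm; origin under its centre
Mind the look-alikes: they are no part of the job. What is shaped like the cart1 but green or yellow is not meant.

How it is judged:
By the outcome, as a careful person would: the job done as asked, in the order asked, and still so for the second after the job is handed in, with the robot touching nothing.
Of cart1, cart2, cart3, cart4 only 2 to 4 are there at a start; the rules pass over those that are not, and their reading is None.
At some moment in a run one of cart1, cart2, cart3, cart4 may be knocked a few centimetres aside while the robot is not near it.
It also fails if it takes over 210 s, if anything falls off the work surface, if the arm or the gripper's body presses on something with over 40 N, if the wrist force passes 120 N, or if a joint passes its speed limit or range.

## Working session

There is one attempt and no reset: what is moved stays moved. The work goes in short steps, each a Python script; the robot and the scene stay as the last script left them, time stands still between calls to the robot, and variables do not carry over. Pictures are saved under pics/ and viewed, at most 14 in all, crops included, and the job is handed in when it is done.

```bash
mkdir -p pics; ls; python3 - <<'E'
from bench import robot, capture
import cv2, numpy as np
for n in ("scene","side","wrist"):
    c=capture(n); cv2.imwrite(f"pics/{n}0.png",c["color"][:,:,::-1])
    print(n,{k:(np.round(v,4).tolist() if k!="color" else 0) for k,v in c.items()})
print(robot.get_state(), robot.tip_extent)
E
```

```text
pics
scene {'color': 0, 'vertical_fov': 42.795, 'cx': 318.8399, 'cy': 203.9408, 'world_to_cam': [[-0.5689, 0.8221, -0.0202, 0.3319], [-0.5272, -0.3458, 0.7762, 0.1819], [0.6311, 0.4522, 0.6302, -1.99], [0.0, 0.0, 0.0, 1.0]]}
side {'color': 0, 'vertical_fov': 49.9075, 'cx': 323.633, 'cy': 192.3017, 'world_to_cam': [[0.9364, -0.3509, 0.0102, -0.534], [0.1784, 0.5006, 0.8471, -0.1747], [-0.3023, -0.7914, 0.5313, -1.0147], [0.0, 0.0, 0.0, 1.0]]}
wrist {'color': 0, 'vertical_fov': 60.6615, 'cx': 320.6633, 'cy': 200.4104, 'tool_from_camera': [[0.0001, 0.9477, 0.3191, 0.0823], [1.0, 0.0002, -0.0008, -0.0012], [-0.0009, 0.3191, -0.9477, -0.1234], [0.0, 0.0, 0.0, 1.0]]}
{'time': 0.15, 'q': array([-1.39111832e+00,  2.21058381e-01,  1.52734693e+00, -2.90662600e-05,
        1.39473869e+00, -1.26059483e-01]), 'joint_vel': array([-0.00121675, -0.00256476, -0.00392709,  0.00105005, -0.00101705,
       -0.00243351]), 'joint_efforts': array([ 1.19955719e-03, -4.97484899e+01, -3.89904606e+01, -2.17504576e-04,
        7.13032088e-03, -2.79293158e-05]), 'ee_pos': array([ 0.18805373, -0.59556636,  0.24944297]), 'orientation': array([ 9.88337623e-01,  1.52276528e-01, -3.50941155e-05, -7.75011877e-04]), 'force': array([ 0.12367419, -0.10878191,  0.12138199]), 'ft_torque': array([-0.01443413, -0.00252832, -0.01506569]), 'grasp_force': 0.0, 'width': 0.9963716934996969} 0.019
```

View pics/scene0.png

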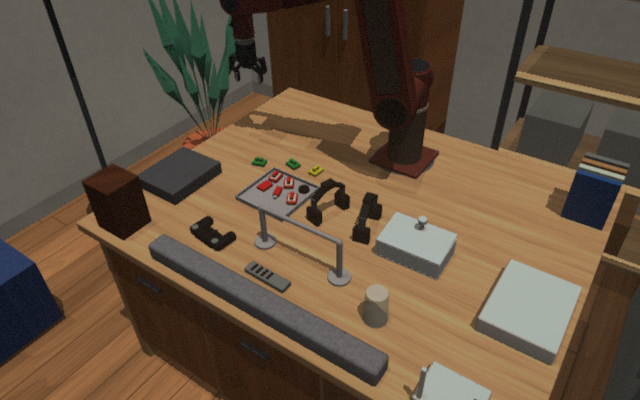

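View pics/side0.png

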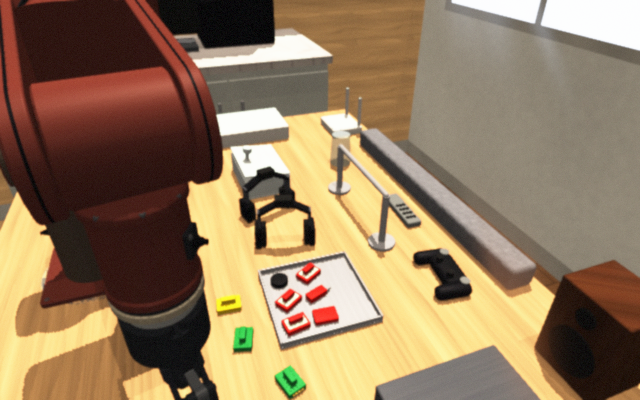

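The scene view shows the tray (278,193) with three ribbed carts, a flat case, an adapter and a puck. The phones are at (328,203) and (368,217), the box knob at (422,222), and the bar runs (263,210)–(340,243). The side view agrees: tray (320,297), knob (247,153), and the green and yellow decoys outside the tray.

```bash
cat > h.py <<'E'
from bench import robot, capture
import cv2, numpy as np
from scipy.spatial.transform import Rotation as R
def cam(name, shot=None):
    """returns dict with color, f, c, T (cam->world)"""
    s=robot.get_state(); c=capture(name)
    f=200/np.tan(np.radians(c["vertical_fov"])/2)
    if name=="wrist":
        W=np.eye(4); W[:3,:3]=R.from_quat(s["orientation"]).as_matrix(); W[:3,3]=s["ee_pos"]
        T=W@c["tool_from_camera"]
    else: T=np.linalg.inv(c["world_to_cam"])
    d=dict(color=c["color"],f=f,cx=c["cx"],cy=c["cy"],T=T)
    if shot:
        cv2.imwrite(f"pics/{shot}.png",c["color"][:,:,::-1]); np.savez(f"pics/{shot}.npz",**d)
    return d
def load(shot): return dict(np.load(f"pics/{shot}.npz"))
def ray(d,p):
    v=np.array([(p[0]-d["cx"])/d["f"],-(p[1]-d["cy"])/d["f"],-1.])
    return d["T"][:3,3], d["T"][:3,:3]@v
def at_z(d,p,z):
    o,v=ray(d,p); return o+v*(z-o[2])/v[2]
def tri(*obs):
    A=np.zeros((3,3));b=np.zeros(3);P=[]
    for d,p in obs:
        o,v=ray(d,p); v=v/np.linalg.norm(v); M=np.eye(3)-np.outer(v,v); A+=M;b+=M@o;P.append((M,o))
    x=np.linalg.solve(A,b); return x, max(np.linalg.norm(M@(x-o)) for M,o in P)
def proj(d,x):
    q=np.linalg.inv(d["T"])@np.append(x,1); return np.array([d["cx"]-d["f"]*q[0]/q[2], d["cy"]+d["f"]*q[1]/q[2]])
def down(yaw):
    """tool pointing down, finger closing line (tool y) at angle yaw from world x; wrapped by caller"""
    y=np.array([np.cos(yaw),np.sin(yaw),0]); z=np.array([0,0,-1.]); return R.from_matrix(np.c_[np.cross(y,z),y,z]).as_quat()
E
python3 - <<'E'
from h import *
a=cam("scene","sc1"); b=cam("side","sd1")
for n,p,q in [("knob",(422,219),(247,151)),("trayc",(278,193),(320,297)),("barL",(263,211),(386,196)),("barR",(339,242),(340,150)),("tumb",(376,300),(341,145))]:
    print(n,np.round(tri((a,p),(b,q)),3).tolist() if 0 else (np.round(tri((a,p),(b,q))[0],3),round(tri((a,p),(b,q))[1],4)))
for n,p,z in [("ph1",(328,183),.13),("ph2",(370,198),.13),("postL",(265,241),0),("postR",(339,277),0),("box corners",(406,216),.06),("",(456,237),.06),("",(437,262),.06),("",(377,242),.06)]: print(n,at_z(a,p,z).round(3))
E
```

```text
knob (array([0.42 , 0.265, 0.109]), np.float64(0.0021))
trayc (array([ 0.456, -0.271,  0.003]), np.float64(0.0045))
barL (array([ 0.676, -0.139,  0.136]), np.float64(0.0011))
barR (array([0.666, 0.127, 0.136]), np.float64(0.0015))
tumb (array([0.738, 0.29 , 0.067]), np.float64(0.0024))
ph1 [ 0.445 -0.057  0.13 ]
ph2 [0.438 0.096 0.13 ]
postL [ 0.669 -0.151  0.   ]
postR [0.668 0.131 0.   ]
box corners [0.377 0.196 0.06 ]
 [0.382 0.367 0.06 ]
 [0.511 0.364 0.06 ]
 [0.533 0.179 0.06 ]
```

```bash
python3 - <<'E'
from h import *
for n,p in dict(A=(.5,-.3,.3),B=(.5,-.15,.3),C=(.5,.05,.32),D=(.5,.25,.32)).items():
    robot.goto(p,down(-np.pi/2)); robot.sleep(.3); cam("wrist","w"+n)
    s=robot.get_state(); print(n,s["ee_pos"].round(4),s["q"].round(2),s["time"])
E
```

```text
A [ 0.4997 -0.3005  0.2999] [-0.68  0.09  1.58 -0.    1.47  0.9 ] 2.1917
B [ 0.4999 -0.1508  0.2998] [-0.44 -0.06  1.73 -0.    1.47  1.13] 3.1917
C [0.5001 0.0491 0.3198] [-0.06 -0.11  1.75 -0.    1.51  1.51] 4.3583
D [0.5004 0.249  0.3202] [ 0.32  0.02  1.61 -0.    1.51  1.89] 5.525
```

View pics/wA.png

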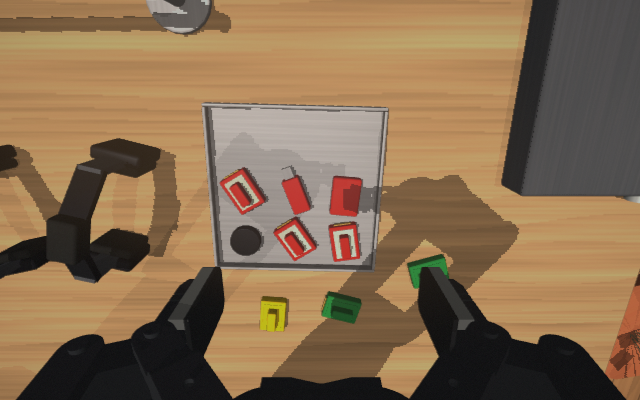

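View pics/wB.png

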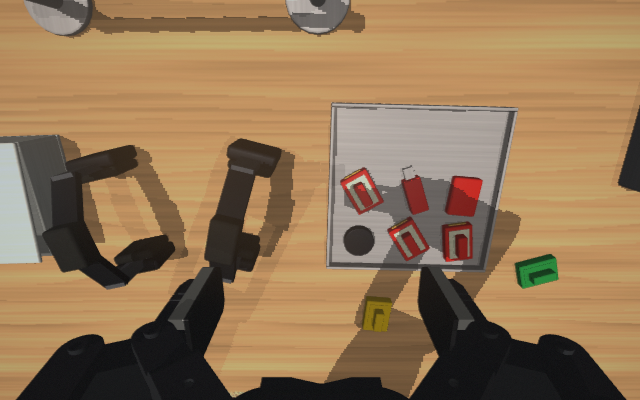

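View pics/wC.png

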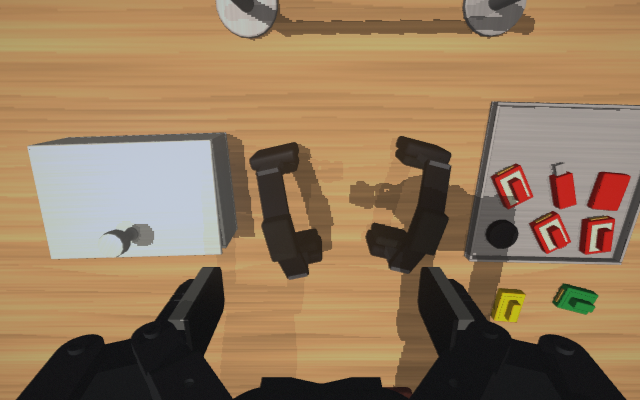

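View pics/wD.png

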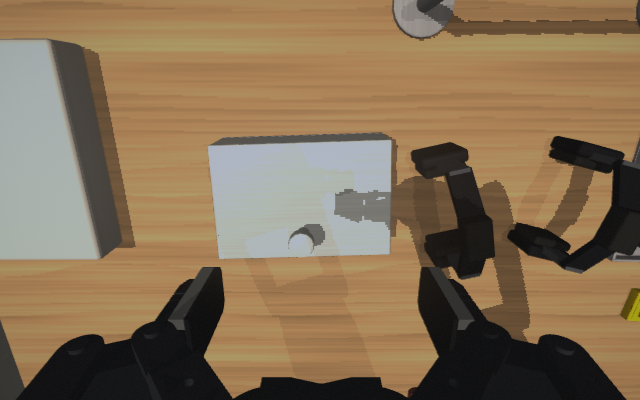

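Wrist views: carts at (243,191), (295,240) and (344,241) in A, with the flat case, adapter and puck beside them. The headphones stand at about (235,210) in B and (285,210) in C, and the box top's corners are at (209,146)–(391,254) in D. Next I'll zoom in on the phone crowns and fit the carts by silhouette.

```bash
cat > fitcart.py <<'E'
from h import *
from scipy.optimize import minimize
def box(sx,sy,z0,z1): return np.array([[a*sx/2,b*sy/2,z] for a in(-1,1) for b in(-1,1) for z in(z0,z1)])
BODY=box(.05,.036,0,.014); RIB=box(.03,.012,.014,.028)
def hulls(d):
    hsv=cv2.cvtColor(d["color"],cv2.COLOR_RGB2HSV); h,s,v=cv2.split(hsv)
    m=(((h<8)|(h>172))&(s>120)&(v>50)).astype(np.uint8)
    cs,_=cv2.findContours(m,cv2.RETR_EXTERNAL,cv2.CHAIN_APPROX_NONE)
    return [cv2.convexHull(c) for c in cs if cv2.contourArea(c)>150]
def model(d,x,y,z,t):
    c,s=np.cos(t),np.sin(t); M=np.array([[c,-s,0],[s,c,0],[0,0,1]])
    P=np.array([proj(d,M@p+[x,y,z]) for p in np.r_[BODY,RIB]],np.float32); return cv2.convexHull(P)
def fit(obs,x0,fixz=None):
    """obs: list of (view, hull). XOR area of silhouettes (convex polygons)"""
    def cost(p):
        z=p[3]*.2 if fixz is None else fixz; e=0
        for d,h in obs:
            m=model(d,p[0],p[1],z,p[2]*10); h=h.astype(np.float32)
            i=cv2.intersectConvexConvex(m,h)[0]; e+=(cv2.contourArea(m)+cv2.contourArea(h)-2*i)/cv2.contourArea(h)
        return e/len(obs)
    best=None
    for t in np.arange(6)*np.pi/6:
        S=np.array([[*x0,t/10,.02]]*5); S[1,0]+=.01;S[2,1]+=.01;S[3,2]+=.03;S[4,3]+=.03
        r=minimize(cost,S[0],method="Nelder-Mead",options=dict(initial_simplex=S,maxiter=500,xatol=1e-5,fatol=1e-5))
        if best is None or r.fun<best.fun: best=r
    p=best.x; return np.array([p[0],p[1],p[3]*.2 if fixz is None else fixz,(p[2]*10)%np.pi]),best.fun
E
python3 - <<'E'
from fitcart import *
V={k:load("w"+k) for k in "ABCD"}
H={k:[(at_z(V[k],h.mean((0,1)),.02),h) for h in hulls(V[k])] for k in "ABC"}
clicks=[(243,191),(295,240),(344,241),(295,193),(346,197)]
for c in clicks:
    x0=at_z(V["A"],c,.02)
    obs=[(V[k],h) for k in "ABC" for p,h in H[k] if np.linalg.norm(p-x0)<.02]
    p,e=fit(obs,x0[:2]); print(c,x0.round(3),len(obs),p.round(4),round(e,3))
def crop(k,x0,x1,y0,y1,s):
    g=V[k]["color"][y0:y1,x0:x1,::-1]; g=(255*(g/255.)**.5).astype(np.uint8); return cv2.resize(g,None,fx=s,fy=s,interpolation=cv2.INTER_CUBIC)
# phones1 in B and C; phones2 in C and D  (each 130x150 crop)
a=crop("B",195,305,130,290,3); b=crop("C",350,460,130,290,3)
c=crop("C",240,350,130,290,3); d=crop("D",400,510,130,290,3)
# two side by side, 2 rows too tall -> separate
top=np.hstack([a,b]); bot=np.hstack([c,d]); 
cv2.imwrite("pics/ph1.png",top); cv2.imwrite("pics/ph2.png",bot); print(top.shape)
E
```

```text
(243, 191) [ 0.458 -0.204  0.02 ] 3 [ 0.455  -0.202   0.0015  0.5337] 0.102
(295, 240) [ 0.392 -0.266  0.02 ] 3 [ 0.3883 -0.2665  0.0015  0.5695] 0.104
(344, 241) [ 0.39 -0.33  0.02] 3 [ 0.3839 -0.3309  0.0021  0.1469] 0.108
(295, 193) [ 0.456 -0.268  0.02 ] 3 [ 0.4453 -0.2747 -0.0129  0.3432] 0.745
(346, 197) [ 0.45  -0.331  0.02 ] 3 [ 4.4740e-01 -3.3150e-01 -2.0000e-03  3.0401e+00] 0.147
(480, 660, 3)
```

View pics/ph1.png

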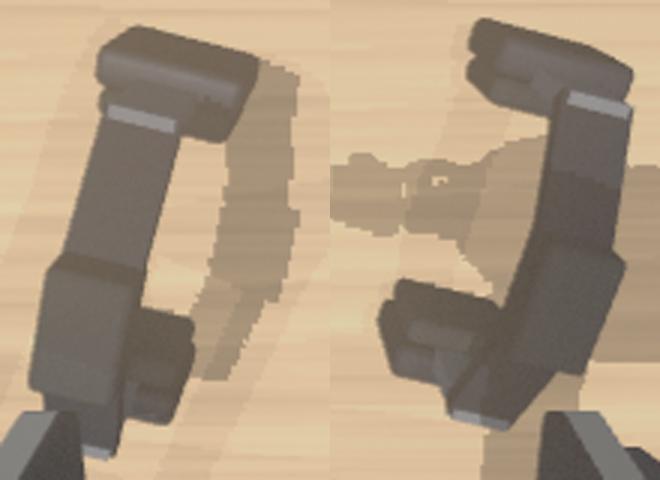

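View pics/ph2.png

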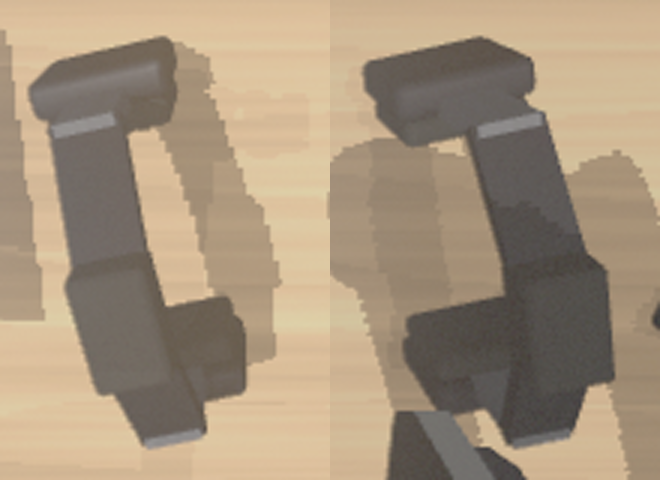

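The crowns are visible: phones1's pad at about (225,241) in B, phones2's at about (281,235) in C. All three carts fit with underside heights near 2 mm, against the tray floor's 4 mm. I'll take dedicated close views above both crowns and the knob.

```bash
python3 - <<'E'
from h import *
tiles=[];
for n,(x,y,zt,z) in dict(P1=(.425,-.065,.135,.30),P2=(.425,.085,.135,.30),K=(.415,.265,.10,.28)).items():
    for i,dy in enumerate((.05,-.05)):
        robot.goto((x,y+dy,z),down(-np.pi/2)); robot.sleep(.3); d=cam("wrist",f"w{n}{i}")
        u,v=proj(d,(x,y,zt)).round().astype(int); x0,y0=u-50,v-56
        g=d["color"][y0:y0+112,x0:x0+100,::-1]; g=(255*(g/255.)**.55).astype(np.uint8)
        t=cv2.resize(g,(250,280),interpolation=cv2.INTER_CUBIC); tiles.append(t); print(n,i,x0,y0)
im=np.vstack([np.hstack([tiles[0],tiles[2],tiles[4]]),np.hstack([tiles[1],tiles[3],tiles[5]])])
cv2.imwrite("pics/comp.png",im); print(im.shape, robot.get_state()["time"])
E
```

```text
P1 0 330 128
P1 1 216 128
P2 0 328 128
P2 1 216 128
K 0 325 124
K 1 218 124
(560, 750, 3) 12.2083
```

View pics/comp.png

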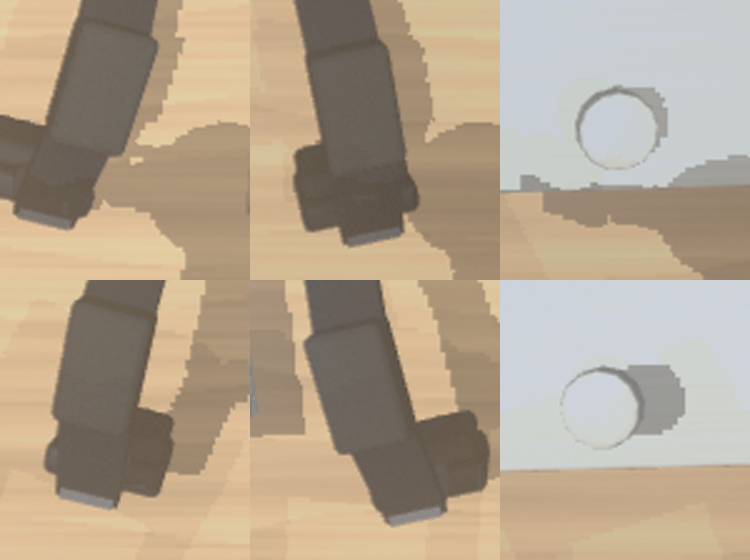

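Crown pad corners and the knob disc (K0 about (118,129), K1 about (101,127) in tile coordinates) show clearly. Fitting them now, along with the box edges.

```bash
python3 - <<'E'
from h import *
from scipy.optimize import least_squares
off=dict(P10=(330,128),P11=(216,128),P20=(328,128),P21=(216,128),K0=(325,124),K1=(218,124))
C=dict(P10=[(84,28),(156,42),(123,155),(49,140)],P11=[(76,25),(155,38),(128,152),(55,135)],
       P20=[(58,58),(135,45),(154,162),(80,175)],P21=[(56,58),(130,42),(163,158),(86,172)],K0=[(118,129)],K1=[(101,127)])
px=lambda k:[np.array(off[k])+np.array(c)/2.5 for c in C[k]]
V={k:load("w"+k) for k in C}
# image up=+x, right=-y : TL=(+x,+y) TR=(+x,-y) BR BL
m=np.array([(.022,.014),(.022,-.014),(-.022,-.014),(-.022,.014)])
for n in ("P1","P2"):
    for i in range(4): print(n,i,tri(*[(V[n+j],px(n+j)[i]) for j in "01"])[0].round(4))
    def f(p):
        c,s=np.cos(p[3]),np.sin(p[3]); e=[]
        for j in "01":
            for q,u in zip(m,px(n+j)): e.append(proj(V[n+j],(p[0]+c*q[0]-s*q[1],p[1]+s*q[0]+c*q[1],p[2]))-u)
        return np.ravel(e)
    r=least_squares(f,(.42,0,.135,0),x_scale=(.01,.01,.01,.1)); print(n,r.x.round(4),"rms px",np.sqrt(np.mean(r.fun**2)).round(2))
k=tri((V["K0"],px("K0")[0]),(V["K1"],px("K1")[0])); print("knob",k[0].round(4),k[1].round(4))
C_,D,A,B=load("wC"),load("wD"),load("wA"),load("wB")
# box top corners in D (and C): far-left, far-right, near-right, near-left
for n,p in zip(("FL","FR","NR","NL"),[(209,146),(391,140),(390,254),(219,258)]): print(n,at_z(D,p,.062).round(4))
for n,p,q in (("FL",(209,146),(29,147)),("FR",(391,140),(212,139)),("NR",(390,254),(222,254)),("NL",(219,258),(50,258))): print(n,tri((D,p),(C_,q))[0].round(4))
a,b=cam("scene"),cam("side")
s1,d1=load("sc1"),load("sd1")
for n,p,q in (("FLpost",(263,207),(386,195)),("FRpost",(339,240),(340,147))): print(n,tri((s1,p),(d1,q)))
for n,p in (("base+",(248,8)),("base-",(495,6))): print(n,at_z(C_,p,.004).round(4))
for p in ((205,104),(388,108),(375,270),(218,266)): print("tray",at_z(A,p,.018).round(4))
E
```

```text
P1 0 [ 0.4642 -0.0499  0.1307]
P1 1 [ 0.4587 -0.0759  0.1251]
P1 2 [ 0.4193 -0.0656  0.1316]
P1 3 [ 0.4244 -0.0393  0.1287]
P1 [ 0.4407 -0.0575  0.1255 -0.2368] rms px 1.31
P2 0 [0.4527 0.1084 0.1277]
P2 1 [0.4581 0.0821 0.1293]
P2 2 [0.4154 0.0725 0.1272]
P2 3 [0.4118 0.0998 0.1318]
P2 [0.434  0.0908 0.1274 0.2037] rms px 0.69
knob [0.4235 0.2705 0.1163] 0.0001
FL [0.5185 0.3744 0.062 ]
FR [0.5248 0.1714 0.062 ]
NR [0.3837 0.1637 0.062 ]
NL [0.3786 0.3768 0.062 ]
FL [0.5183 0.3739 0.0637]
FR [0.525  0.171  0.0596]
NR [0.3921 0.1673 0.078 ]
NL [0.3888 0.3704 0.0811]
FLpost (array([ 0.67076376, -0.14438426,  0.14381682]), np.float64(0.002872119417154145))
FRpost (array([0.66608682, 0.12796527, 0.14524334]), np.float64(0.0010209564727031344))
base+ [0.6657 0.1322 0.004 ]
base- [ 0.6672 -0.149   0.004 ]
tray [ 0.5616 -0.1676  0.018 ]
tray [ 0.5569 -0.3769  0.018 ]
tray [ 0.3466 -0.3725  0.018 ]
tray [ 0.3529 -0.1623  0.018 ]
```

The crown heights (~0.128, edges rounded), box (205 mm long, top ~0.062), bar (z 0.145, 281 mm) and knob all match the given sizes. Opening the flap next.

```bash
cat > flap.py <<'E'
from h import *
byaw=.031; ex=np.array([np.cos(byaw),np.sin(byaw),0]); ey=np.array([-np.sin(byaw),np.cos(byaw),0])
hinge=np.array([.5217,.2722,.062]); a0,h0=.098,.037
box_c=hinge-ex*.0675; box_c[2]=0
def knob(t,a=a0,h=h0): return hinge+ex*(-a*np.cos(t)+h*np.sin(t))+np.array([0,0,a*np.sin(t)+h*np.cos(t)])
Q=down(-np.pi/2+byaw)
def swing(t0,t1,n):
    for t in np.linspace(t0,t1,n+1)[1:]:
        robot.move_l(knob(t),v=.12)
        s=robot.get_state(); print(round(t,2),s["force"].round(1),round(s["width"],3),(s["ee_pos"]-knob(t)).round(4))
E
python3 - <<'E'
from flap import *
k=knob(0); robot.goto(k+[0,0,.1],Q); print(robot.move_l(k,v=.12,threshold=15))
robot.grab(40); s=robot.get_state(); print(s["width"],s["grasp_force"],s["force"])
swing(0,1.75,12)
robot.open_gripper(); p=knob(1.75); robot.move_l(p+[0,0,.12],v=.25); cam("side","sd2"); print(robot.get_state()["time"])
E
```

```text
False
0.3123430172738147 39.20275244861841 [-2.36091638  4.27910447  1.2555564 ]
0.15 [ 4.4  6.3 -4.8] 0.305 [0.0016 0.0008 0.0007]
0.29 [ 8.5  6.7 -9.4] 0.31 [0.0021 0.0008 0.0003]
0.44 [  9.4   6.9 -12.2] 0.311 [ 0.0018  0.0007 -0.0005]
0.58 [  7.6   7.5 -14. ] 0.307 [ 0.0009  0.0006 -0.0015]
0.73 [  5.4   8.  -13.7] 0.312 [-0.0001  0.0006 -0.0023]
0.88 [  3.    7.2 -12.8] 0.306 [-0.0009  0.0005 -0.0026]
1.02 [  1.6   6.3 -10.6] 0.311 [-0.0013  0.0005 -0.0026]
1.17 [-0.   6.3 -6.9] 0.305 [-0.0015  0.0004 -0.0025]
1.31 [-2.   6.3 -6.1] 0.309 [-0.0015  0.0004 -0.0023]
1.46 [-1.8  4.8 -5.5] 0.309 [-0.0012  0.0004 -0.002 ]
1.6 [-2.2  5.9 -3.3] 0.306 [-0.0008  0.0004 -0.0016]
1.75 [-2.6  5.2 -1.5] 0.311 [-0.0004  0.0004 -0.001 ]
18.9333
```

View pics/sd2.png

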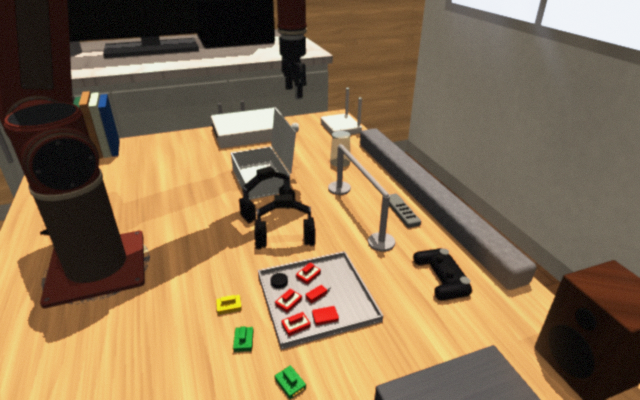

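The side view shows the flap open past vertical at (285,140), with the tray unchanged. Now the first cartridge, with a fresh look before the grasp.

```bash
cat > carts.py <<'E'
from fitcart import *
from flap import box_c,ex,ey,byaw
def look():
    robot.goto((.47,-.27,.3),down(-np.pi/2)); robot.sleep(.25); d=cam("wrist","wl%d"%(robot.get_state()["time"]*10)); out=[]
    for h in hulls(d):
        x0=at_z(d,h.mean((0,1)),.02)
        if not (.34<x0[0]<.58 and -.39<x0[1]<-.15): print("outside tray:",x0.round(3)); continue
        m=np.zeros(d["color"].shape[:2],np.uint8); cv2.fillConvexPoly(m,h,1)
        s=cv2.cvtColor(d["color"],cv2.COLOR_RGB2HSV)[:,:,1]; w=np.mean(s[m>0]<110)
        p,e=fit([(d,h)],x0[:2],.003); print(p.round(4),"xor",round(e,3),"white",round(w,2))
        if w>.12 and e<.2: out.append(p)
    return out
def best_q(pos,yaw):
    q0=robot.get_state()["q"]; c=[]
    for k in (0,1):
        j=robot.solve_ik(pos,down(yaw+k*np.pi))
        if j is not None: c.append((np.abs(j[5]-0.3*0),k))   # keep the last joint near its middle
    return down(yaw+min(c)[1]*np.pi)
def move(p,slot):
    pos=np.array([p[0],p[1],.040]); q=best_q(pos,p[3]+np.pi/2)
    robot.goto(pos+[0,0,.08],q); hit=robot.move_l(pos,v=.12,threshold=15); robot.grab(40)
    s=robot.get_state(); print("hit",hit,s["ee_pos"].round(4),"w",round(s["width"],3),round(s["grasp_force"]))
    if s["grasp_force"]<15: robot.open_gripper(); robot.move_l(pos+[0,0,.2]); return False
    robot.move_l(pos+[0,0,.22],v=.25)
    t=box_c+ey*slot+[0,0,.042]; q=best_q(t,byaw)
    robot.goto(t+[0,0,.218],q); print("w",round(robot.get_state()["width"],3))
    robot.move_l(t+[0,0,.05],v=.25); hit=robot.move_l(t,v=.08,threshold=8)
    s=robot.get_state(); print("down",hit,(s["ee_pos"]-t).round(4),s["force"].round(1))
    robot.open_gripper(); print(robot.get_state()["force"].round(1))
    robot.move_l(t+[0,0,.2],v=.25); return True
E
python3 - <<'E'
from carts import *
L=look(); p=max(L,key=lambda p:p[0]); print("take",p,move(p,.062)); print(robot.get_state()["time"])
E
```

```text
[ 0.3839 -0.3308  0.003   0.1784] xor 0.088 white 0.36
[ 0.3889 -0.2656  0.003   0.5241] xor 0.098 white 0.33
[ 4.4790e-01 -3.3060e-01  3.0000e-03  3.1301e+00] xor 0.132 white 0.03
[ 0.4484 -0.2652  0.003   0.1445] xor 0.888 white 0.06
[ 0.455  -0.2002  0.003   0.5755] xor 0.11 white 0.34
hit False [ 0.4553 -0.2004  0.0403] w 0.129 42
w 0.124
down True [-0.0015 -0.0008 -0.0017] [-0.7  0.4  5.1]
[-3.2 -1.2  0.9]
take [ 0.45502008 -0.20019907  0.003       0.57547725] True
29.6
```

```bash
python3 - <<'E'
from carts import *
for slot in (0,-.062):
    L=look(); p=max(L,key=lambda p:p[1]); ok=move(p,slot); print("take",p.round(3),ok,robot.get_state()["time"])
    if not ok: break
L=look(); print("left",L)
robot.goto(box_c-ex*.03+[0,0,.32],down(np.pi/2+byaw)); robot.sleep(.3); d=cam("wrist","wbox")
for h in hulls(d): print(at_z(d,h.mean((0,1)),.02).round(3)-box_c, cv2.contourArea(h))
print(robot.get_state()["time"])
E
```

```text
[ 0.3839 -0.3308  0.003   0.1784] xor 0.09 white 0.36
[ 0.3889 -0.2654  0.003   0.5185] xor 0.102 white 0.33
[ 4.4780e-01 -3.3060e-01  3.0000e-03  3.1284e+00] xor 0.13 white 0.03
[ 0.4483 -0.2652  0.003   0.1445] xor 0.889 white 0.06
hit False [ 0.3891 -0.2656  0.0403] w 0.122 42
w 0.13
down True [-0.0016 -0.0006 -0.0017] [-1.1  0.1  4.8]
[-2.5  0.3 -0.1]
take [ 0.389 -0.265  0.003  0.519] True 40.475
[ 0.384  -0.3309  0.003   0.1798] xor 0.096 white 0.36
[ 4.4790e-01 -3.3050e-01  3.0000e-03  3.1323e+00] xor 0.135 white 0.03
[ 0.4484 -0.2653  0.003   0.1462] xor 0.884 white 0.06
hit False [ 0.3842 -0.3311  0.0403] w 0.123 42
w 0.128
down True [-0.0014 -0.0004 -0.0017] [-0.1 -0.2  5.6]
[-3.5  0.1  0.4]
take [ 0.384 -0.331  0.003  0.18 ] True 51.2167
[ 4.4790e-01 -3.3050e-01  3.0000e-03  3.1275e+00] xor 0.134 white 0.03
[ 0.4483 -0.2652  0.003   0.1465] xor 0.866 white 0.06
left []
[-0.00523243  0.07689216  0.02      ] 1011.0
[-0.00623243  0.00089216  0.02      ] 975.0
[-0.00323243 -0.06010784  0.02      ] 997.5
55.5833
```

View pics/wbox.png

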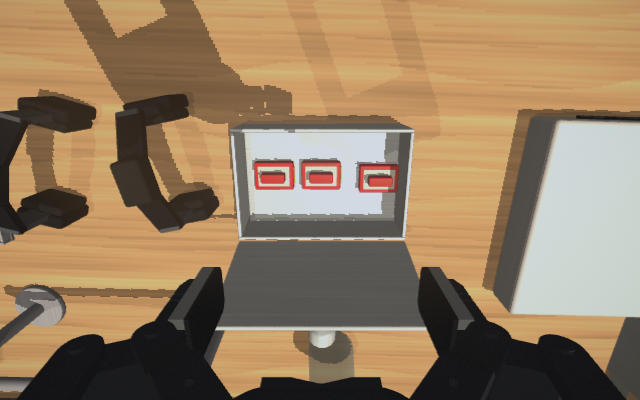

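All three cartridges lie flat in the box at (274,175), (321,175) and (378,178), and none remain in the tray. Shutting the flap.

```bash
python3 - <<'E'
from flap import *
p=knob(1.75); robot.goto(p+[0,0,.12],Q); print(robot.move_l(p,v=.15,threshold=15)); robot.grab(40)
s=robot.get_state(); print(s["width"],s["grasp_force"],s["force"])
swing(1.75,0,12)
robot.move_l(knob(0)-[0,0,.002],v=.03,threshold=15); print(robot.get_state()["force"])
robot.open_gripper(); robot.move_l(knob(0)+[0,0,.08],v=.2); robot.grab(40)
hit=robot.move_l(knob(0)+[0,0,.0],v=.05,threshold=12); s=robot.get_state(); print("press",hit,s["ee_pos"],s["force"])
robot.move_l(knob(0)+[0,0,.16],v=.25); robot.open_gripper(); cam("side","sd3"); cam("wrist","wshut"); print(robot.get_state()["time"])
a,b=cv2.imread("pics/sd3.png"),cv2.imread("pics/wshut.png")
cv2.imwrite("pics/shut.png",np.hstack([cv2.resize(a[110:210,210:310],(400,400)),cv2.resize(b[100:300,200:400],(400,400))]))
E
```

```text
False
0.30930338450853334 39.1937830299139 [0.07432837 1.68416969 2.38126791]
1.6 [1.5 3.9 2. ] 0.312 [0.0002 0.0005 0.0005]
1.46 [-0.   4.7  1.8] 0.31 [0.0003 0.0005 0.0003]
1.31 [0.8 5.5 4.2] 0.307 [0.0005 0.0005 0.0004]
1.17 [-0.1  5.   5.2] 0.306 [0.0007 0.0005 0.0006]
1.02 [-1.1  4.5  6.5] 0.306 [0.0007 0.0006 0.0009]
0.88 [-2.4  5.7  9.5] 0.311 [0.0006 0.0006 0.0013]
0.73 [-5.1  3.9 12.1] 0.306 [0.0001 0.0006 0.0013]
0.58 [-9.9  4.  14.1] 0.309 [-0.0008  0.0006  0.001 ]
0.44 [-11.4   5.1  13.1] 0.309 [-0.0018  0.0006  0.0002]
0.29 [-11.1   6.9   8.4] 0.309 [-0.0025  0.0006 -0.0007]
0.15 [-11.6   7.4   6. ] 0.307 [-0.0028  0.0006 -0.0013]
0.0 [-10.4   8.7   3.7] 0.308 [-0.0029  0.0005 -0.0017]
[-12.9352441    8.08980349   5.26351105]
press True [0.42365492 0.26922156 0.12742216] [-2.02212901 -0.42121541  9.77807477]
67.7667
```

View pics/shut.png

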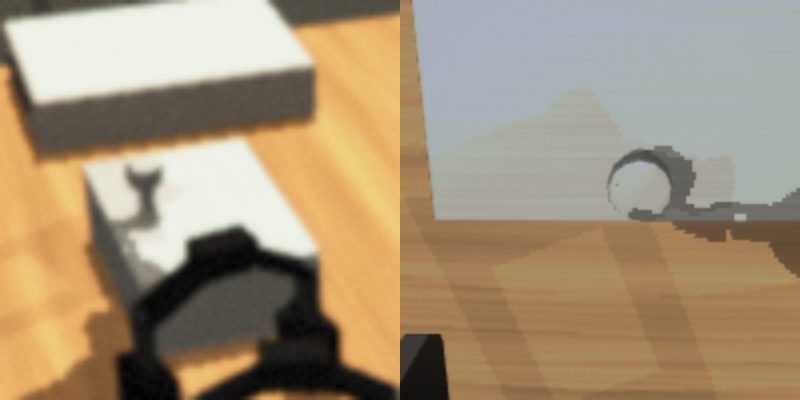

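```bash
python3 - <<'E'
from flap import *
robot.grab(60); k=knob(0)
robot.move_l([k[0],k[1],.135],v=.25)
for thr in (12,20,28):
    hit=robot.move_l([k[0],k[1],.110],v=.03,threshold=thr); s=robot.get_state(); print(thr,hit,s["ee_pos"],s["force"])
    robot.move_l([k[0],k[1],.135],v=.1)
robot.move_l(k+[0,0,.18],v=.25); robot.open_gripper()
for i,dy in enumerate((.05,-.05)):
    robot.goto((.415,.265+dy,.28),down(-np.pi/2)); robot.sleep(.3); d=cam("wrist",f"wk{i}")
    o=cv2.cvtColor(load(f"wK{i}")["color"],cv2.COLOR_RGB2GRAY); n=cv2.cvtColor(d["color"],cv2.COLOR_RGB2GRAY)
    x0,y0=((325,124),(218,124))[i]
    t=o[y0+30:y0+74,x0+25:x0+75]; r=cv2.matchTemplate(n[y0+10:y0+94,x0+5:x0+95],t,cv2.TM_CCOEFF_NORMED); print(cv2.minMaxLoc(r)[1::2], "expect (20,20)")
print(robot.get_state()["time"])
E
```

```text
12 True [0.42477924 0.26968546 0.12741097] [-2.47795106 -1.51690323  9.05537506]
20 True [0.42387656 0.26924544 0.12742571] [-2.51466028 -0.31673141  8.90067443]
28 True [0.42391578 0.26929832 0.12742445] [-3.61969947 -1.53170187  9.47765121]
(0.568709135055542, (19, 22)) expect (20,20)
(0.8210916519165039, (22, 22)) expect (20,20)
74.2917
```

The lid sits solid: 12 to 28 N gives the same height (0.1274), so it is shut. Now phones1 onto the bar.

```bash
cat > phones.py <<'E'
from h import *
def hang(x,y,yaw,by):
    g=np.array([x,y,.134]); robot.goto(g+[0,0,.1],down(-np.pi/2+yaw)); hit=robot.move_l(g,v=.12,threshold=12)
    robot.grab(70); s=robot.get_state(); print("grab",hit,s["ee_pos"].round(4),"w",round(s["width"],3),round(s["grasp_force"]),s["force"].round(1))
    if s["grasp_force"]<30: return False
    robot.move_l([x,y,.335],v=.15)
    b=np.array([.667-.005*(by+.009),by,0]); robot.move_l(b+[0,0,.335],down(-np.pi/2+.005),v=.15)
    robot.move_l(b+[0,0,.195],v=.12); s=robot.get_state(); print("w",round(s["width"],3),s["force"].round(1))
    hit=robot.move_l(b+[0,0,.171],v=.03,threshold=5); s=robot.get_state(); print("seat",hit,s["ee_pos"].round(4),s["force"].round(1))
    robot.open_gripper(); robot.sleep(.3); robot.move_l(b+[0,0,.30],v=.15); return True
E
python3 - <<'E'
from phones import *
print(hang(.441,-.0575,-.235,-.065)); robot.goto((.5,.05,.32),down(-np.pi/2)); cam("side","sd4"); cam("scene","sc4"); print(robot.get_state()["time"])
a,b=cv2.imread("pics/sd4.png"),cv2.imread("pics/sc4.png")
cv2.imwrite("pics/ph1hung.png",np.hstack([cv2.resize(a[100:300,220:420],(400,400)),cv2.resize(b[150:300,230:380],(400,400))]))
E
```

```text
grab False [ 0.4415 -0.0576  0.1346] w 0.312 70 [0.3 0.7 4.9]
w 0.309 [-0.1  0.3 -0.7]
seat True [ 0.667  -0.065   0.1755] [ 0.1 -0.7  4.4]
True
84.85
```

View pics/ph1hung.png

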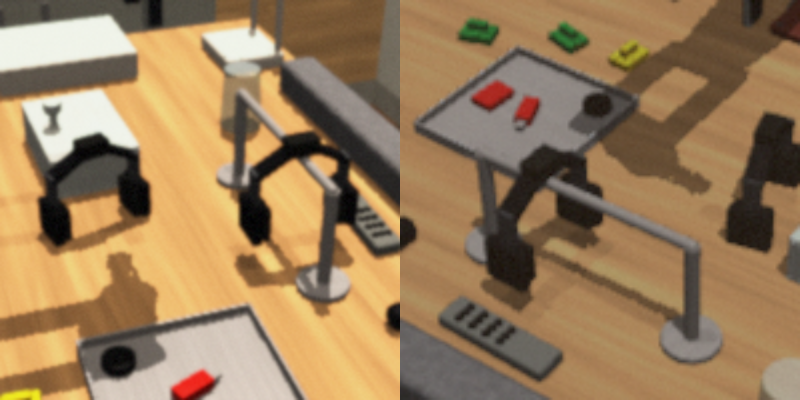

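Phones1 hangs level over the bar, with a cup on either side, and seated at the expected height. Now phones2.

```bash
python3 - <<'E'
from phones import *
print(hang(.4345,.0908,.205,.052)); robot.goto((.35,.0,.4),down(-np.pi/2)); robot.sleep(.5); cam("side","sd5"); cam("scene","sc5"); s=robot.get_state(); print(s["time"])
a,b=cv2.imread("pics/sd5.png"),cv2.imread("pics/sc5.png")
cv2.imwrite("pics/final.png",np.hstack([cv2.resize(a[100:340,200:440],(400,400)),cv2.resize(b[140:350,230:440],(400,400))]))
# lid check: horizontal box edges seen by the side camera, start against now
o=cv2.imread("pics/side0.png",0).astype(int); n=cv2.cvtColor(a,cv2.COLOR_BGR2GRAY).astype(int)
print("mean abs diff at lid/knob", np.abs(o-n)[145:170,232:275].mean().round(1))
E
```

```text
grab False [0.4351 0.0907 0.1346] w 0.31 70 [ 0.2 -0.8  4.1]
w 0.311 [-0.5 -0.4 -2. ]
seat True [0.6665 0.052  0.1754] [-1.3  0.8  4.4]
True
95.8583
mean abs diff at lid/knob 36.1
```

View pics/final.png

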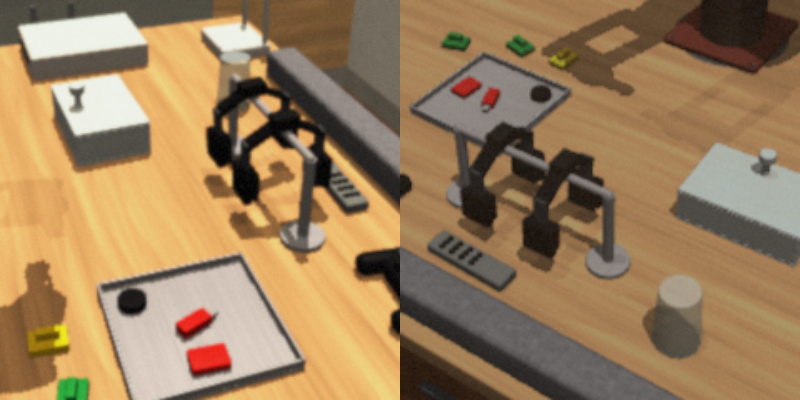

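Both phones hang upright over the bar, the lid looks flush, and the tray leftovers and bystanders are in place. One numeric check that the lid matches its starting image, then hand in.

```bash
python3 - <<'E'
from h import *
for o,n,(x0,x1,y0,y1) in (("scene0","sc5",(410,434,213,234)),("scene0","sc5",(375,460,214,246)),("side0","sd5",(240,256,146,164))):
    a,b=[cv2.Canny(cv2.imread(f"pics/{k}.png",0),60,140) for k in (o,n)]
    a,b=[cv2.GaussianBlur(i,(0,0),1.) for i in (a,b)]
    r=cv2.matchTemplate(b[y0-8:y1+8,x0-8:x1+8],a[y0:y1,x0:x1],cv2.TM_CCOEFF_NORMED); print(o,cv2.minMaxLoc(r)[1::2],"expect (8,8)")
E
```

```text
scene0 (0.8397432565689087, (8, 10)) expect (8,8)
scene0 (0.7395373582839966, (8, 10)) expect (8,8)
side0 (0.7907417416572571, (7, 12)) expect (8,8)
```

The knob sits 2–4 px lower than at the start, which would fit a lid that began slightly ajar. I'll check that the cameras are static, then test the lid under a sustained press.

```bash
python3 - <<'E'
from flap import *
for o,n,(x0,x1,y0,y1) in (("scene0","sc5",(235,262,180,206)),("scene0","sc5",(365,390,285,325)),("scene0","sc5",(375,460,247,274)),("side0","sd5",(335,385,290,330))):
    a,b=[cv2.GaussianBlur(cv2.Canny(cv2.imread(f"pics/{k}.png",0),60,140),(0,0),1.) for k in (o,n)]
    r=cv2.matchTemplate(b[y0-8:y1+8,x0-8:x1+8],a[y0:y1,x0:x1],cv2.TM_CCOEFF_NORMED); print(o,cv2.minMaxLoc(r)[1::2],"expect (8,8)")
k=knob(0); robot.goto([k[0],k[1],.2],Q); robot.grab(60); robot.move_l([k[0],k[1],.132],v=.2)
for z in (.127,.125,.123,.121,.119):
    robot.move_l([k[0],k[1],z],v=.02); robot.sleep(.3); s=robot.get_state(); print(z,s["ee_pos"].round(5),s["force"].round(1))
    if s["force"][2]>24: break
robot.move_l([k[0],k[1],.25],v=.2); robot.open_gripper(); robot.sleep(.2)
for i,dy in enumerate((.05,-.05)):
    robot.goto((.415,.265+dy,.28),down(-np.pi/2)); robot.sleep(.3); d=cam("wrist",f"wm{i}")
    for nm in (f"wK{i}",f"wm{i}"):
        e=load(nm); g=cv2.GaussianBlur(cv2.cvtColor(e["color"],cv2.COLOR_RGB2HSV)[:,:,1],(0,0),1).astype(float)
        for c in (270,300,330,360):
            col=g[160:235,c]; r=160+np.argmax(np.diff(col)); print(nm,c,r,at_z(e,(c,r+.5),.064)[:2].round(4))
print(robot.get_state()["time"])
E
```

```text
scene0 (0.9964948892593384, (8, 8)) expect (8,8)
scene0 (0.8975979089736938, (8, 8)) expect (8,8)
scene0 (0.9776580929756165, (8, 8)) expect (8,8)
side0 (0.9815114736557007, (8, 8)) expect (8,8)
0.127 [0.42418 0.26934 0.12753] [0.8 0.8 3.3]
0.125 [0.42423 0.26941 0.12727] [-5.6 -2.1 18. ]
0.123 [0.42425 0.2695  0.12703] [-12.   -4.6  31.9]
wK0 270 202 [0.3811 0.3684]
wK0 300 201 [0.3822 0.3368]
wK0 330 200 [0.3832 0.3054]
wK0 360 199 [0.3843 0.2739]
wm0 270 198 [0.3848 0.3678]
wm0 300 197 [0.3859 0.3365]
wm0 330 196 [0.3869 0.3053]
wm0 360 195 [0.388  0.2741]
wK1 270 198 [0.3847 0.2696]
wK1 300 197 [0.3859 0.2382]
wK1 330 197 [0.3859 0.2069]
wK1 360 196 [0.3871 0.1756]
wm1 270 195 [0.388  0.2694]
wm1 300 194 [0.3892 0.2381]
wm1 330 193 [0.3903 0.2069]
wm1 360 193 [0.3903 0.1757]
103.4917
```

The cameras are static, the lid holds solid under 32 N, and its near edge is now where a shut lid belongs (x = 0.388). Handing in.

```bash
python3 -c "
from bench import robot
print(robot.hand_in())"
```

```text
the job is handed in; nothing more can be done
None
```

The job is handed in at about 104 s: all three red cartridges lie in the box with the flap fully shut, both headphones hang upright over the bar, and the robot moved nothing else; no verdict was returned.

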